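Wipe and close a two-part casting mould

TASK

Close the casting mould: with the yellow scraper block (not with the fingers) wipe the three red chips off the top face of the aluminium lower half so that they fall onto the worktop, and stand the scraper back on the worktop. Then set the white upper half onto the two dowels and push it down against the springs until the two halves meet flush, and finish still holding it pressed shut: the springs open the mould again if you let go. Leave the teal-capped dropper bottle, the specimen cup and the timer where they are.

Things in the scene. Friction and masses are not known exactly. Their poses are not given: they have to be found in the camera images.
- lower_half: lower half of the mould, fixed to the worktop: aluminium block 90 (x) x 170 (y) x 30 mm high, at each y end a bolting lug 18 mm long, 9 mm high. Origin: centre of the underside, on the worktop; z up; flat top (parting) face at z = 30 mm. Steel dowels stand at x = 0, y = -65 and +65 mm, with spring sleeves round them; the face from y = -55 to +55 mm is free for wiping
- dowel_left (a point): tip of the steel dowel at y = +65 mm of the lower half, 54 mm above the worktop; dowel 10 mm in diameter, standing 24 mm above the parting face, the top 6 mm tapering to 4.4 mm diameter
- dowel_right (a point): the same for the dowel at y = -65 mm
- sleeve_left (a joint): travel of the brass spring sleeve (20 mm diameter) round the dowel at +y of the lower half, m: 0 = standing 8 mm proud of the parting face, 0.008 = pushed level with it by the upper half. Spring force 3 N at 0, 7 N at 0.008; the two sleeves carry the upper half's weight without sinking
- sleeve_right (a joint): the same for the sleeve round the dowel at -y
- upper_half: upper half, loose, 0.3 kg, lying right way up: white plate 90 (x) x 170 (y) x 20 mm; on its middle a blue grip rib, 20 mm thick (x), 70 long (y), z = 20 to 52 mm. Origin: centre of the underside; z up. Two 12 mm through bores, chamfered 2 mm, at x = 0, y = -65 and +65 mm take the dowels; half a turn round also fits. Closed, its underside lies on the parting face; closing takes about 12 N of push
- scraper: yellow scraper block standing upright on the worktop, loose, 0.12 kg: foot 24 (x) x 84 (y) x 16 mm high with a flat black rubber sole (22 x 84 mm) at z = 0, and a handle 20 mm thick (x), 50 mm long (y), from z = 16 to 63 mm. Origin: centre of the sole; z up. Wipe with it along its x
- chip_1: curled sliver of red resin flash, about 17 x 8.5 x 5 mm, 10 g, lying loose on the parting face of the lower half; origin: centre of its underside
- chip_2: curled sliver of red resin flash, about 17 x 8.5 x 5 mm, 10 g, lying loose on the parting face of the lower half; origin: centre of its underside
- chip_3: curled sliver of red resin flash, about 17 x 8.5 x 5 mm, 10 g, lying loose on the parting face of the lower half; origin: centre of its underside
- dropper: bystander: dropper bottle with teal cap, 30 mm diameter, 80 mm tall; origin: centre of its underside
- cup: bystander: specimen cup with orange lid, 61 mm diameter, 68 mm tall; origin: centre of its underside
- timer: bystander: flat cream bench timer with buttons, 64 x 64 x 19 mm; origin: centre of its underside

How it is judged (in metres and radians):
On the way, in this order (a step that is already met when the one before it is completed fails the run):
1. the scraper is down at the parting face of the lower half (sole within 5 mm of it) (z of scraper in the frame of lower_half between 0.025 and 0.035 m and horizontal distance between scraper and lower_half below 0.08 m), for 0.1 s.
2. all three chips are off the mould, down on the worktop (height (world z) of each of chip_1, chip_2, chip_3 below 0.015 m), for 0.2 s.
3. the scraper stands on the worktop and the upper half has gone onto the dowels (all of step 2 and height (world z) of scraper below 0.01 m and angle between scraper's own z axis and vertical below 0.2 rad and horizontal distance between upper_half and lower_half below 0.003 m and angle between the x axis of upper_half and the x axis of lower_half, either way round below 0.04 rad and angle between upper_half's own z axis and vertical below 0.05 rad and z of upper_half in the frame of lower_half below 0.046 m), for 0.1 s.
At the end, for the whole second after the job is handed in: The robot presses the upper half (over 3 N) onto the dowels: centred to 3 mm, turned under 0.04 rad, tilt under 0.02 rad, gap under 2 mm, both sleeves down over 5.5 mm, at rest; all chips lie on the worktop (below 15 mm) and the scraper stands upright on it (all of step 2 and height (world z) of scraper below 0.01 m and angle between scraper's own z axis and vertical below 0.2 rad and horizontal distance between upper_half and lower_half below 0.003 m and angle between the x axis of upper_half and the x axis of lower_half, either way round below 0.04 rad and angle between upper_half's own z axis and vertical below 0.05 rad and z of upper_half in the frame of lower_half below 0.032 m and angle between upper_half's own z axis and vertical below 0.02 rad and value of joint each of sleeve_left, sleeve_right above 0.0055 m and contact force between any of the fingers, the arm and upper_half above 3 N and linear speed of upper_half below 0.01 m/s); the arm keeps its last pose, push and grip.
It fails at once if the teal-capped dropper bottle is moved more than 30 mm or tipped (distance of dropper from where it was at the start of the episode above 0.03 m or angle between dropper's own z axis and vertical above 0.4 rad).
It fails at once if the specimen cup is moved more than 30 mm or tipped (distance of cup from where it was at the start of the episode above 0.03 m or angle between cup's own z axis and vertical above 0.4 rad).
It fails at once if the bench timer is moved more than 30 mm or tipped (distance of timer from where it was at the start of the episode above 0.03 m or angle between timer's own z axis and vertical above 0.4 rad).
It fails at once if the fingers push a chip (contact force between the fingers and chip_1 above 0.5 N or contact force between the fingers and chip_2 above 0.5 N or contact force between the fingers and chip_3 above 0.5 N).
It also fails if it takes over 69 s, if anything falls off the work surface, if the arm or the gripper's body presses on something with over 40 N, if the wrist force passes 120 N, or if a joint passes its speed limit or range.

ROBOT

A 7-joint arm with a two-finger parallel gripper is mounted at the origin on a cart in front of the work surface, level with it; the furniture and walls round the work are solid. World frame = base frame: x ahead of the robot, y to its left, z up, the work surface at z = 0. Lengths are in mm, angles in rad, forces in N, time in s.
With the tool pointing down it reaches from about 350 to 900 mm from the base axis. Payload 8.1 kg.
Tool frame: the origin (TCP) lies midway between the tips of the shut fingers; the grasp point (between the pads) lies 19 mm behind it (r.tcp_to_grasp is the distance from the TCP to the grasp point, in mm); z points along the fingers, x is the direction in which the jaws open and shut, and the axes are right-handed (so a half turn about z gives the same grasp; the last joint's range is limited). The gripper opens to 92 mm and grips with 3 to 60 N. Pads are 19 mm wide; open, the fingers measure 130 mm over their backs; the gripper's body (75 mm by 190 mm) begins 47 mm behind the grasp point.
Start: joints at [1.036, 0.434, 0.025, 1.573, -0.012, 1.134, -0.075], TCP at [261.546, -567.658, 226.742] pointing down, gripper open.
Joint ranges: [-2.62, 2.62], [-0.44, 2.09], [-1.27, 1.32], [0.08, 2.57], [-1.32, 4.46], [0.12, 2], [-2.74, 2.74]. Speed limits (rad/s): [2.22, 2.22, 3.01, 3.01, 3.14, 3.14, 3.14].

INTERFACE

Orientations are given as a 3x3 rotation matrix whose columns are the frame's x, y, z axes.
In Python, from plant import r gives the robot as it stands.
- The arm moves only by the tool apply_moves, never from a script. Its arguments are lists of equal length, an entry for each row: "fingers": the opening, from 0 (shut) to 1 (fully open); "travel": the shift along the world's x, y, z in m, a list of three; "yaw": the turn about the world's z in degrees. In form: {"fingers": [fingers, ...], "travel": [[dx, dy, dz], ...], "yaw": [yaw, ...]}. A call has 1 to 10 rows; each row is the pose to reach, as a shift and turn from the pose commanded when the call began; what a row does not reach only later rows make up. A row lasts 1/10 s, in which the tool goes at most 50 mm and 8.59 degrees, less where a joint would pass 70% of its speed; a pose out of reach is approached as far as the arm can. A call with a gripper value outside its range is refused whole. The fingers move at their own pace and stop on an object; "force" is the grip in N (left out, the last holds). Time passes only in rows, so rows that repeat a pose let the fingers close. It gives the time, the measured TCP pose, the force and the opening at its end, in the units of the state.
- r.state(): the state, without advancing time (a new reading comes with each control period).
- r.camera(name): name is "scene" or "top" or "wrist"; returns a dict with "frame" (400x640x3 uint8, blue, green, red), "fx", "fy", "cx", "cy" (pixels), "pose" (4x4, takes a point from camera to world coordinates); the wrist camera has in their place "hand_eye" (4x4, takes a point from camera to tool coordinates, whose origin is the TCP and whose axes are the tool frame's). Camera axes: x right, y down, z forward; pixel columns grow to the right and rows downward; lengths in mm; the calibration is good to about 2 mm. A picture is of the moment at which its call begins: read the wrist's pose just before it. There is no depth.
- r.sign_off(): hands the job in, once; it reports no verdict.
The state is a dict: "time_s": time; "joint_pos": joint angles; "joint_vel": joint speeds; "joint_torque": joint torques, N m; "tcp_pos": TCP position; "ee_rot": TCP orientation; "contact_force": force on the tool from outside, world axes, zero at the start; "ft_torque": the same for the moment, N m; "finger_gap": opening from 0.0 (shut) to 1.0 (fully open).
Only numpy, scipy, OpenCV 4.12 (cv2) and the standard library are available. Lean on these libraries where they do the work, as an engineer would, in place of code of your own. Each camera call takes 0.05 s, during which the arm holds its last target. There are 200 camera calls.

## Working session

There is one attempt and no reset: what is moved stays moved. The work goes in short steps, Python scripts to look and compute and a tool call to move; the robot and the scene stay as the last step left them, time stands still between calls to the robot, and variables do not carry over. Pictures are saved under pics/ and viewed, about 8 in all and at most 12, crops included, and the job is handed in when it is done.

Besides the shell and the picture viewer there is one more tool, called after "Call:" as name([rows], argument=value, ...), one row to a line, values as JSON. apply_moves: Moves the arm, as the interface text tells. Its arguments: {"type":"object","properties":{"fingers":{"type":"array"},"travel":{"type":"array"},"yaw":{"type":"array"},"force":{"type":"number"}},"required":["fingers","travel","yaw"]}

```bash
ls; mkdir -p pics
python3 - <<'E'
from plant import r
import cv2,pickle
s=r.state();print(s['time_s'],s['tcp_pos'],s['ee_rot'],s['finger_gap'])
d={}
for n in("top","scene"):
    c=r.camera(n);d[n]=c;cv2.imwrite(f'pics/{n}0.png',c['frame']);print(n,c['fx'],c['fy'],c['cx'],c['cy'],c['pose'])
pickle.dump(d,open('c0.pkl','wb'))
E
```

```text
pics
0.0 [ 261.31895038 -567.18438495  225.94068186] [[ 4.18495000e-01 -9.08218763e-01 -7.82951508e-04]
 [-9.08217751e-01 -4.18495709e-01  1.36336339e-03]
 [-1.56589406e-03  1.40529694e-04 -9.99998764e-01]] 1.0015741606360253
top 460.6025689956363 460.6025689956363 320.46784336796384 199.68373462473053 [[ 3.45742364e-02 -9.77025948e-01  2.10297214e-01  3.53934189e+02]
 [-9.99393093e-01 -3.29048748e-02  1.14330402e-02 -5.00839462e+01]
 [-4.25057348e-03 -2.10564872e-01 -9.77570646e-01  1.21023735e+03]
 [ 0.00000000e+00  0.00000000e+00  0.00000000e+00  1.00000000e+00]]
scene 509.9121960771678 509.9121960771678 321.36706687532563 201.17686087990333 [[-7.45757427e-01 -4.34053242e-01  5.05414328e-01 -7.57864860e+01]
 [-6.65960441e-01  4.64611910e-01 -5.83637271e-01  7.25374757e+02]
 [ 1.85081334e-02 -7.71837778e-01 -6.35550071e-01  9.11643760e+02]
 [ 0.00000000e+00  0.00000000e+00  0.00000000e+00  1.00000000e+00]]
```

View pics/top0.png

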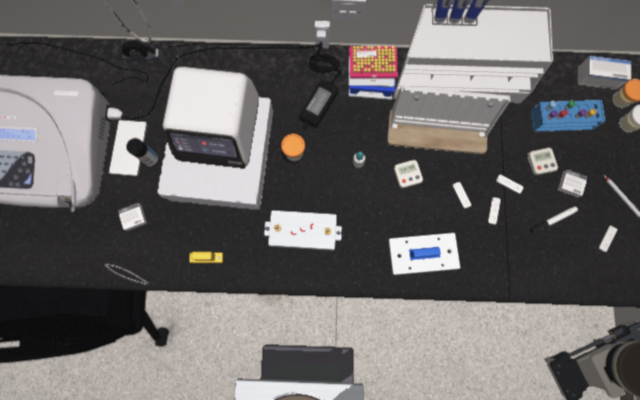

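View pics/scene0.png

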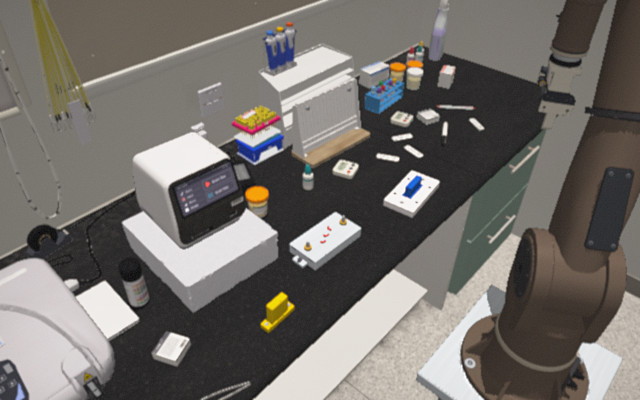

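Top view: scraper about (206,257), lower half with three chips about (303,230), upper half about (424,253) with its rib at (425,253), cup (292,147), dropper (359,159), timer (408,173). The scene view agrees.

```bash
cat > h.py <<'E'
import cv2,numpy as np
def cast(c,px,z,T=None):
    """pixels -> world points on plane z (mm)"""
    P=c['pose'] if T is None else T@c['hand_eye']
    px=np.atleast_2d(px).astype(float)
    d=np.c_[(px[:,0]-c['cx'])/c['fx'],(px[:,1]-c['cy'])/c['fy'],np.ones(len(px))]@P[:3,:3].T
    return P[:3,3]+d*((z-P[2,3])/d[:,2])[:,None]
def tool(s):
    T=np.eye(4);T[:3,:3]=s['ee_rot'];T[:3,3]=s['tcp_pos'];return T
def hsv(f,lo,hi): return cv2.inRange(cv2.cvtColor(f,cv2.COLOR_BGR2HSV),np.array(lo),np.array(hi))
def blobs(m,amin=15):
    cs,_=cv2.findContours(m,cv2.RETR_EXTERNAL,cv2.CHAIN_APPROX_NONE)
    return sorted([k for k in cs if cv2.contourArea(k)>=amin],key=cv2.contourArea,reverse=True)
def rect(c,k,z,T=None):
    """min-area rectangle of contour on plane z: centre, long side, short side, angle of long axis (deg from world y, ccw)"""
    p=cast(c,k.reshape(-1,2),z,T)[:,:2].astype(np.float32)
    b=cv2.boxPoints(cv2.minAreaRect(p));e=[b[1]-b[0],b[2]-b[1]]
    e=sorted(e,key=np.linalg.norm);l=e[1]
    a=np.degrees(np.arctan2(-l[0],l[1]));a=(a+90)%180-90
    return b.mean(0).round(1),np.linalg.norm(e[1]).round(1),np.linalg.norm(e[0]).round(1),a.round(2)
RED=((0,120,80),(6,255,255));RED2=((172,120,80),(180,255,255));YEL=((20,120,80),(35,255,255));BLUE=((100,150,60),(125,255,255))
E
python3 - <<'E'
import pickle;from h import *
d=pickle.load(open('c0.pkl','rb'));c=d['top'];f=c['frame']
for n,lh,z in(('Y',YEL,16),('B',BLUE,52)):
    for k in blobs(hsv(f,*lh)): print(n,k.reshape(-1,2).mean(0).round(),rect(c,k,z))
m=hsv(f,*RED)|hsv(f,*RED2)
for k in blobs(m,3): print('R',k.reshape(-1,2).mean(0).round(),rect(c,k,32)[0])
m=hsv(f,(0,0,150),(180,60,255))
for k in blobs(m,800):
  print('W',k.reshape(-1,2).mean(0).round(),rect(c,k,30),rect(c,k,20))
for n,p,z in(('cup',(292,147),68),('drop',(359,159),80),('timer',(408,173),19)):print(n,cast(c,p,z))
cv2.imwrite('pics/crop.png',cv2.resize(f[190:290,180:470],None,fx=2.75,fy=2.75,interpolation=cv2.INTER_CUBIC))
E
```

```text
Y [206. 257.] (array([450.6, 255.7], dtype=float32), np.float32(86.5), np.float32(28.4), np.float32(1.96))
Y [384.  56.] (array([1025.4, -206.5], dtype=float32), np.float32(75.5), np.float32(42.8), np.float32(-89.52))
B [424. 253.] (array([ 475.2, -302.5], dtype=float32), np.float32(72.7), np.float32(21.7), np.float32(7.13))
B [372.  89.] (array([ 911.2, -165.4], dtype=float32), np.float32(119.3), np.float32(24.1), np.float32(-0.83))
B [473.  12.] (array([1157.2, -447.5], dtype=float32), np.float32(29.7), np.float32(21.3), np.float32(64.79))
B [441.  12.] (array([1153.3, -357.2], dtype=float32), np.float32(23.2), np.float32(15.8), np.float32(1.81))
R [373.  65.] [1011.6 -172. ]
R [563. 113.] [ 870.7 -687.3]
R [383.  67.] [ 992.4 -196.4]
R [386.  57.] [1021.8 -206.6]
R [364.  48.] [1048.1 -145.1]
W [303. 354.] (array([245.4, -21.3], dtype=float32), np.float32(1509.6), np.float32(254.4), np.float32(2.03)) (array([244.5, -21.1], dtype=float32), np.float32(1522.4), np.float32(256.6), np.float32(2.03))
W [ 39. 147.] (array([757.9, 719.9], dtype=float32), np.float32(381.4), np.float32(262.
[... 1010 characters left out ...]
loat32(171.6), np.float32(92.0), np.float32(7.09)) (array([ 478.4, -307.5], dtype=float32), np.float32(173.1), np.float32(92.8), np.float32(7.09))
W [302. 230.] (array([527.6,   7.2], dtype=float32), np.float32(198.1), np.float32(91.3), np.float32(-1.7)) (array([529.1,   7.7], dtype=float32), np.float32(199.7), np.float32(92.1), np.float32(-1.7))
W [127. 147.] (array([735.1, 488. ], dtype=float32), np.float32(150.5), np.float32(76.0), np.float32(87.0)) (array([738.4, 492.5], dtype=float32), np.float32(151.7), np.float32(76.6), np.float32(87.0))
cup [[737.28195191  42.14218849  68.        ]]
drop [[ 706.77713036 -131.68980738   80.        ]]
timer [[ 691.10370078 -267.80026401   19.        ]]
```

View pics/crop.png

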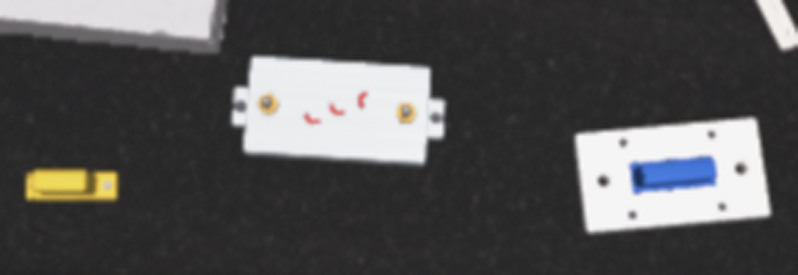

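Call:
apply_moves([
  [0.02, 0.03, 0.03],
  [0.05, 0.06, 0.05],
  [0.08, 0.09, 0.05],
  [0.11, 0.13, 0.05],
  [0.14, 0.17, 0.05],
  [0.17, 0.21, 0.05],
  [0.2, 0.25, 0.05],
  [0.21, 0.267, 0.05],
  [0.21, 0.267, 0.05],
  [0.21, 0.267, 0.05],
], fingers=[1, 1, 1, 1, 1, 1, 1, 1, 1, 1], yaw=[8, 16, 24, 32, 40, 48, 56, 64, 72, 72.4])

```text
time_s: 1.1
tcp_pos: [471.7, -299.8, 276.4]
ee_rot: [[0.992, 0.128, -0.001], [0.128, -0.992, 0.0], [-0.001, -0.001, -1.0]]
contact_force: [-0.3, -0.1, 0.3]
finger_gap: 1.001
```

```bash
cat > look.py <<'E'
from plant import r
import sys,pickle
from h import *
def look(name):
    s=r.state();c=r.camera('wrist');T=tool(s);cv2.imwrite(f'pics/{name}.png',c['frame']);pickle.dump((s,c,T),open(name+'.pkl','wb'))
    print(s['time_s'],s['tcp_pos'].round(1),'yaw',np.degrees(np.arctan2(s['ee_rot'][1,0],s['ee_rot'][0,0])).round(2),'F',s['contact_force'].round(1),'gap',round(s['finger_gap'],3))
    return s,c,T
E
python3 - <<'E'
from look import *
s,c,T=look('w1');print(c['hand_eye'].round(3),c['fx'],c['cx'],c['cy'])
for k in blobs(hsv(c['frame'],*BLUE),100): print('B',k.reshape(-1,2).mean(0).round(),rect(c,k,52,T))
for k in blobs(hsv(c['frame'],(0,0,150),(180,60,255)),1000): print('W',k.reshape(-1,2).mean(0).round(),rect(c,k,20,T))
E
```

```text
1.1 [ 471.7 -299.8  276.4] yaw 7.38 F [-0.3 -0.1  0.3] gap 1.001
[[ 1.00000e+00  1.00000e-03  0.00000e+00  1.42000e-01]
 [-1.00000e-03  9.66000e-01  2.60000e-01 -6.83390e+01]
 [ 0.00000e+00 -2.60000e-01  9.66000e-01 -1.58099e+02]
 [ 0.00000e+00  0.00000e+00  0.00000e+00  1.00000e+00]] 330.3159257282301 317.94432981957925 199.31827482393692
B [322. 175.] (array([ 477.6, -305.3], dtype=float32), np.float32(72.9), np.float32(24.2), np.float32(7.14))
W [133. 129.] (array([ 215.2, -292.8], dtype=float32), np.float32(337.1), np.float32(308.9), np.float32(0.17))
W [322. 172.] (array([ 478.4, -311.8], dtype=float32), np.float32(170.7), np.float32(93.2), np.float32(7.41))
W [491. 166.] (array([ 688.7, -271.4], dtype=float32), np.float32(65.5), np.float32(64.6), np.float32(-72.34))
```

View pics/w1.png

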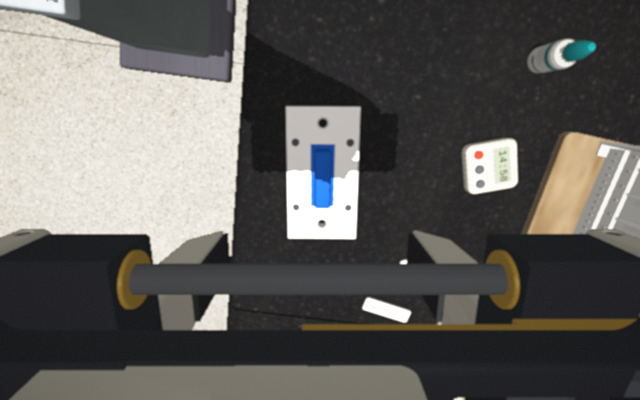

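Wrist view: upper half centred at (322,172), bores at (322,123) and (322,224), rib aligned with the tool. Next: lower half, then scraper.

Call:
apply_moves([
  [0.008, 0.045, 0],
  [0.016, 0.09, 0],
  [0.024, 0.135, 0],
  [0.032, 0.18, 0],
  [0.04, 0.225, 0],
  [0.048, 0.27, 0],
  [0.056, 0.307, 0],
  [0.056, 0.307, 0],
  [0.056, 0.307, 0],
], fingers=[1, 1, 1, 1, 1, 1, 1, 1, 1], yaw=[-2, -4, -6, -8, -9, -9, -9, -9, -9])

```text
time_s: 2.05
tcp_pos: [527.5, 6.1, 276.5]
ee_rot: [[0.999, -0.035, -0.0], [-0.035, -0.999, -0.0], [-0.0, 0.0, -1.0]]
contact_force: [0.5, -0.9, -0.3]
finger_gap: 1.0
```

Run:
```python
from look import *
s,c,T=look('w2')
for k in blobs(hsv(c['frame'],*RED)|hsv(c['frame'],*RED2),8): print('R',k.reshape(-1,2).mean(0).round(),rect(c,k,32,T))
for k in blobs(hsv(c['frame'],(10,60,60),(30,255,255)),20): print('brass',k.reshape(-1,2).mean(0).round(),rect(c,k,38,T))
for k in blobs(hsv(c['frame'],*YEL),20): print('Y',k.reshape(-1,2).mean(0).round(),rect(c,k,63,T))
```

```text
2.05 [527.5   6.1 276.5] yaw -2.0 F [ 0.5 -0.9 -0.3] gap 1.0
R [308. 149.] (array([516.8,  29.1], dtype=float32), np.float32(13.5), np.float32(5.5), np.float32(-22.91))
R [317. 167.] (array([526.7,   7.6], dtype=float32), np.float32(13.4), np.float32(5.3), np.float32(-37.22))
R [327. 186.] (array([538.6, -17.1], dtype=float32), np.float32(13.4), np.float32(5.1), np.float32(75.2))
brass [512. 136.] (array([759. ,  36.6], dtype=float32), np.float32(72.7), np.float32(70.0), np.float32(46.58))
brass [468. 325.] (array([ 728.3, -218.4], dtype=float32), np.float32(457.8), np.float32(16.5), np.float32(88.26))
brass [131. 279.] (array([ 275.5, -134.4], dtype=float32), np.float32(91.3), np.float32(40.9), np.float32(-15.47))
brass [505. 279.] (array([ 769.7, -151.3], dtype=float32), np.float32(91.3), np.float32(40.7), np.float32(11.69))
brass [318. 114.] (array([530.4,  70.7], dtype=float32), np.float32(18.7), np.float32(17.8), np.float32(-47.65))
brass [319. 219.] (array([526.9, -58. ], dtype=float32), np.float32(18.6), np.float32(17.7), np.float32(-1.97))
Y [468. 326.] (array([ 715.2, -200.2], dtype=float32), np.float32(425.0), np.float32(13.5), np.float32(88.04))
Y [131. 279.] (array([ 290.9, -121.6], dtype=float32), np.float32(83.6), np.float32(36.0), np.float32(-14.09))
Y [505. 278.] (array([ 754.9, -137.4], dtype=float32), np.float32(83.6), np.float32(36.1), np.float32(11.56))
Y [507. 139.] (array([736.7,  40.2], dtype=float32), np.float32(46.7), np.float32(30.6), np.float32(-12.75))
Y [318. 114.] (array([530.1,  70.7], dtype=float32), np.float32(15.3), np.float32(15.1), np.float32(44.17))
Y [319. 218.] (array([526.6, -49. ], dtype=float32), np.float32(15.4), np.float32(13.7), np.float32(88.03))
```

View pics/w2.png

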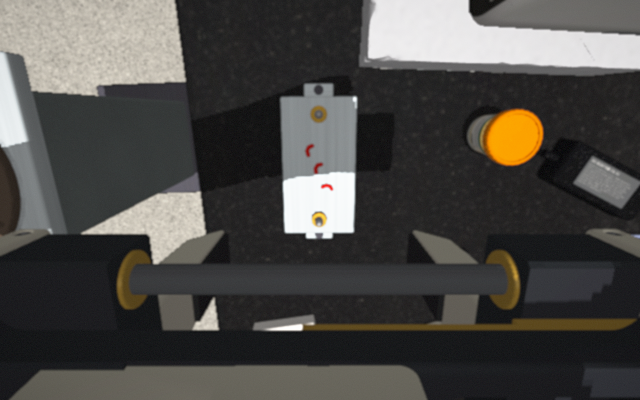

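Call:
apply_moves([
  [-0.013, 0.045, 0],
  [-0.026, 0.09, 0],
  [-0.039, 0.135, 0],
  [-0.052, 0.18, 0],
  [-0.065, 0.225, 0],
  [-0.078, 0.245, 0],
  [-0.078, 0.245, 0],
  [-0.078, 0.245, 0],
  [-0.078, 0.245, 0],
], fingers=[1, 1, 1, 1, 1, 1, 1, 1, 1], yaw=[2, 4, 4, 4, 4, 4, 4, 4, 4])

```text
time_s: 3.0
tcp_pos: [450.8, 249.0, 276.5]
ee_rot: [[0.999, 0.033, 0.0], [0.033, -0.999, -0.001], [0.0, 0.001, -1.0]]
contact_force: [0.6, -0.2, -0.1]
finger_gap: 1.004
```

Run:
```python
from look import *
s,c,T=look('w3')
for k in blobs(hsv(c['frame'],*YEL),20): print('Y',k.reshape(-1,2).mean(0).round(),rect(c,k,63,T),rect(c,k,16,T))
```

```text
3.0 [450.8 249.  276.5] yaw 1.88 F [ 0.6 -0.2 -0.1] gap 1.004
Y [467. 326.] (array([651. ,  55.4], dtype=float32), np.float32(428.1), np.float32(13.5), np.float32(-88.1)) (array([676.6,  22.2], dtype=float32), np.float32(482.2), np.float32(15.2), np.float32(-88.1))
Y [317. 161.] (array([449.6, 261. ], dtype=float32), np.float32(74.9), np.float32(23.2), np.float32(1.91)) (array([449.7, 253.9], dtype=float32), np.float32(84.4), np.float32(26.1), np.float32(1.91))
Y [130. 279.] (array([223.4, 105.4], dtype=float32), np.float32(84.2), np.float32(35.7), np.float32(-12.7)) (array([194.8,  78.5], dtype=float32), np.float32(94.9), np.float32(40.2), np.float32(-12.7))
Y [506. 279.] (array([687.7, 120.8], dtype=float32), np.float32(83.7), np.float32(36.2), np.float32(15.31)) (array([717.9,  96. ], dtype=float32), np.float32(94.3), np.float32(40.8), np.float32(15.31))
Y [371. 298.] (array([524.5,  89.3], dtype=float32), np.float32(15.3), np.float32(13.6), np.float32(-72.11)) (array([534.1,  60.4], dtype=float32), np.float32(17.3), np.float32(15.3), np.float32(-72.11))
```

View pics/w3.png

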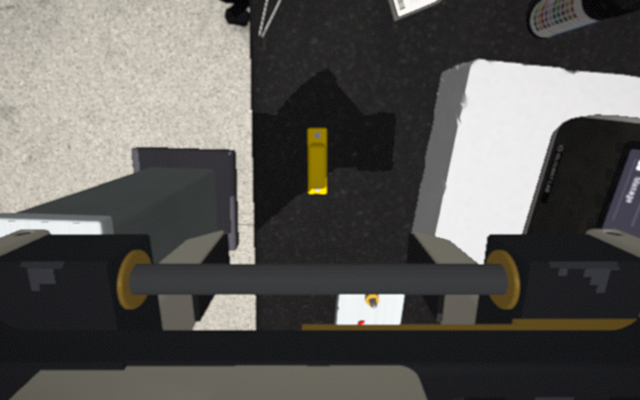

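w2: sleeves at (318,114) and (319,219), chips at (308,149), (317,167), (327,186). This puts the mould centre at about (528.6, 6.4) with yaw about −1.6°. w3: scraper at (317,161), i.e. (450,254.5), yaw 1.9°. Grasping it.

Call:
apply_moves([
  [-0.001, 0.0055, -0.05],
  [-0.001, 0.0055, -0.1],
  [-0.001, 0.0055, -0.15],
  [-0.001, 0.0055, -0.19],
  [-0.001, 0.0055, -0.225],
  [-0.001, 0.0055, -0.2505],
  [-0.001, 0.0055, -0.2505],
], fingers=[1, 1, 1, 1, 1, 1, 1], yaw=[0, 0, 0, 0, 0, 0, 0])

```text
time_s: 3.75
tcp_pos: [447.5, 254.0, 23.3]
ee_rot: [[0.999, 0.035, -0.005], [0.035, -0.999, -0.004], [-0.005, 0.004, -1.0]]
contact_force: [-0.8, -0.0, -0.6]
finger_gap: 1.001
```

Call:
apply_moves([
  [0, 0, 0],
  [0, 0, 0],
  [0, 0, 0],
  [0, 0, 0],
  [0, 0, 0],
  [0, 0, 0],
  [0, 0, 0],
  [0, 0, 0],
  [0, 0, 0],
  [0, 0, 0],
], fingers=[0, 0, 0, 0, 0, 0, 0, 0, 0, 0], yaw=[0, 0, 0, 0, 0, 0, 0, 0, 0, 0], force=30)

```text
time_s: 4.75
tcp_pos: [448.5, 256.8, 26.2]
ee_rot: [[0.999, 0.037, -0.0], [0.037, -0.999, -0.0], [-0.0, 0.0, -1.0]]
contact_force: [-0.6, 0.2, -1.5]
finger_gap: 0.212
```

Call:
apply_moves([
  [0, 0, 0.03],
  [0, 0, 0.07],
  [0.005, -0.03, 0.09],
  [0.013, -0.07, 0.09],
  [0.021, -0.11, 0.09],
  [0.029, -0.15, 0.09],
  [0.037, -0.19, 0.09],
  [0.046, -0.225, 0.09],
  [0.046, -0.242, 0.09],
  [0.046, -0.242, 0.09],
], fingers=[0, 0, 0, 0, 0, 0, 0, 0, 0, 0], yaw=[0, 0, -1, -2, -3, -3.7, -3.7, -3.7, -3.7, -3.7])

```text
time_s: 5.75
tcp_pos: [494.3, 11.4, 115.8]
ee_rot: [[0.999, -0.032, -0.001], [-0.032, -0.999, -0.001], [-0.001, 0.001, -1.0]]
contact_force: [-0.1, -0.0, -1.3]
finger_gap: 0.215
```

Run:
```python
from look import *
s,c,T=look('w4')
for k in blobs(hsv(c['frame'],*YEL),60): print('Y',k.reshape(-1,2).mean(0).round(),rect(c,k,s['tcp_pos'][2]-26+16,T))
t=r.camera('top');f=t['frame']
for k in blobs(hsv(f,*YEL),30): print('Yt',k.reshape(-1,2).mean(0).round(),rect(t,k,s['tcp_pos'][2]-26+16))
sc=r.camera('scene')['frame'][180:300,250:410]
cv2.imwrite('pics/m4.png',np.vstack([cv2.resize(c['frame'],(500,312)),cv2.resize(sc,(373,280),interpolation=2)[:, :373] if 0 else np.pad(cv2.resize(sc,(373,280),interpolation=2),((0,0),(0,127),(0,0)))]))
```

```text
5.75 [494.3  11.4 115.8] yaw -1.85 F [-0.1 -0.  -1.3] gap 0.215
Y [317. 216.] (array([495. ,  25.1], dtype=float32), np.float32(54.4), np.float32(27.1), np.float32(-1.79))
Y [320. 323.] (array([494.1, -33. ], dtype=float32), np.float32(204.5), np.float32(23.2), np.float32(88.22))
Y [366. 120.] (array([520.4,  74.2], dtype=float32), np.float32(12.9), np.float32(12.4), np.float32(70.58))
Y [365. 280.] (array([520.2, -13.2], dtype=float32), np.float32(36.4), np.float32(5.2), np.float32(0.49))
Y [271. 280.] (array([467.7, -11.6], dtype=float32), np.float32(36.4), np.float32(5.2), np.float32(-3.72))
Y [637. 166.] (array([659.2,  46.9], dtype=float32), np.float32(17.6), np.float32(2.5), np.float32(12.4))
Yt [384.  56.] (array([ 974.9, -194.8], dtype=float32), np.float32(69.9), np.float32(39.6), np.float32(-89.52))
```

View pics/m4.png

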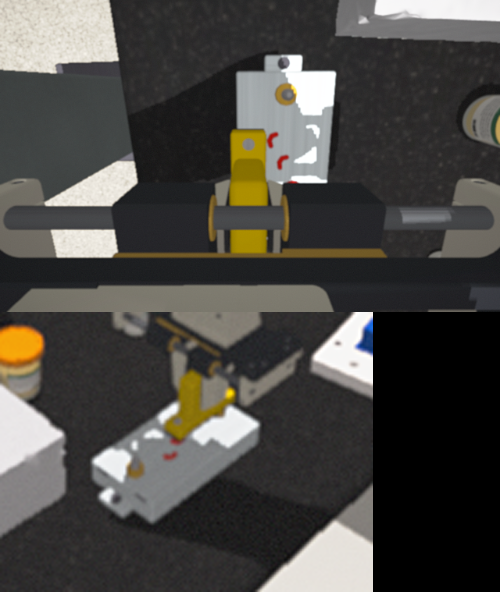

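Scraper hangs straight in the grip, clear of chip 1, with the foot's +y end at y≈52 (short of the sleeve). Lowering.

Call:
apply_moves([
  [-0.003, 0.001, -0.02],
  [-0.003, 0.001, -0.04],
  [-0.003, 0.001, -0.05],
  [-0.003, 0.001, -0.055],
  [-0.003, 0.001, -0.058],
  [-0.003, 0.001, -0.059],
  [-0.003, 0.001, -0.059],
], fingers=[0, 0, 0, 0, 0, 0, 0], yaw=[0, 0, 0, 0, 0, 0, 0])

```text
time_s: 6.6
tcp_pos: [491.9, 16.0, 57.6]
ee_rot: [[1.0, -0.027, 0.001], [-0.027, -1.0, 0.0], [0.001, -0.0, -1.0]]
contact_force: [0.4, -0.5, -1.3]
finger_gap: 0.22
```

Call:
apply_moves([
  [0, -0.002, -0.001],
  [0, -0.002, -0.002],
  [0, -0.002, -0.002],
], fingers=[0, 0, 0], yaw=[0, 0, 0])

```text
time_s: 6.9
tcp_pos: [491.9, 13.4, 56.1]
ee_rot: [[1.0, -0.028, 0.001], [-0.028, -1.0, -0.001], [0.001, 0.001, -1.0]]
contact_force: [-2.4, -1.5, 9.7]
finger_gap: 0.213
```

Call:
apply_moves([
  [0.004, 0, 0.0005],
  [0.01, 0, 0.0005],
  [0.017, 0, 0.0005],
  [0.024, -0.001, 0.0005],
  [0.031, -0.001, 0.0005],
  [0.038, -0.001, 0.0005],
  [0.045, -0.001, 0.0005],
  [0.052, -0.002, 0.0005],
  [0.059, -0.002, 0.0005],
  [0.064, -0.002, 0.0005],
], fingers=[0, 0, 0, 0, 0, 0, 0, 0, 0, 0], yaw=[0, 0, 0, 0, 0, 0, 0, 0, 0, 0])

```text
time_s: 7.9
tcp_pos: [555.5, 11.8, 56.2]
ee_rot: [[1.0, -0.028, -0.001], [-0.028, -1.0, -0.0], [-0.001, 0.0, -1.0]]
contact_force: [-7.1, 0.8, 11.7]
finger_gap: 0.217
```

Call:
apply_moves([
  [0.005, 0, 0.001],
  [0.011, 0, 0.001],
  [0.017, 0, 0.001],
  [0.023, -0.001, 0.001],
  [0.028, -0.001, 0.001],
  [0.03, -0.001, 0.001],
  [0.03, -0.001, 0.001],
], fingers=[0, 0, 0, 0, 0, 0, 0], yaw=[0, 0, 0, 0, 0, 0, 0])

```text
time_s: 8.6
tcp_pos: [585.8, 10.9, 56.6]
ee_rot: [[1.0, -0.027, 0.0], [-0.027, -1.0, 0.0], [0.0, -0.0, -1.0]]
contact_force: [-0.9, -0.5, -2.1]
finger_gap: 0.214
```

Run:
```python
from look import *
s,c,T=look('w5')
for k in blobs(hsv(c['frame'],*RED)|hsv(c['frame'],*RED2),5): print('R',k.reshape(-1,2).mean(0).round(),rect(c,k,3,T)[0])
t=r.camera('top');f=t['frame'];sc=r.camera('scene')['frame']
for k in blobs(hsv(sc,*RED)|hsv(sc,*RED2),3): print('Rs',k.reshape(-1,2).mean(0).round(),rect(r.camera('scene') if 0 else dict(pickle.load(open('c0.pkl','rb'))['scene']),k,3)[0])
a=cv2.resize(c['frame'],(480,300));b=cv2.resize(sc[180:300,250:410],(400,300),interpolation=2);d=cv2.resize(f[190:290,240:400],(480,300),interpolation=2)
cv2.imwrite('pics/m5.png',np.vstack([np.pad(a,((0,0),(0,320),(0,0))),np.hstack([b,d[:,40:440]])]))
```

```text
8.6 [585.8  10.9  56.6] yaw -1.57 F [-0.9 -0.5 -2.1] gap 0.214
Rs [207. 184.] [942.2  59. ]
Rs [411.  50.] [ 1056.9 -1162.7]
Rs [383.  87.] [ 934.5 -785.9]
Rs [251. 126.] [1089.6 -243.4]
```

View pics/m5.png

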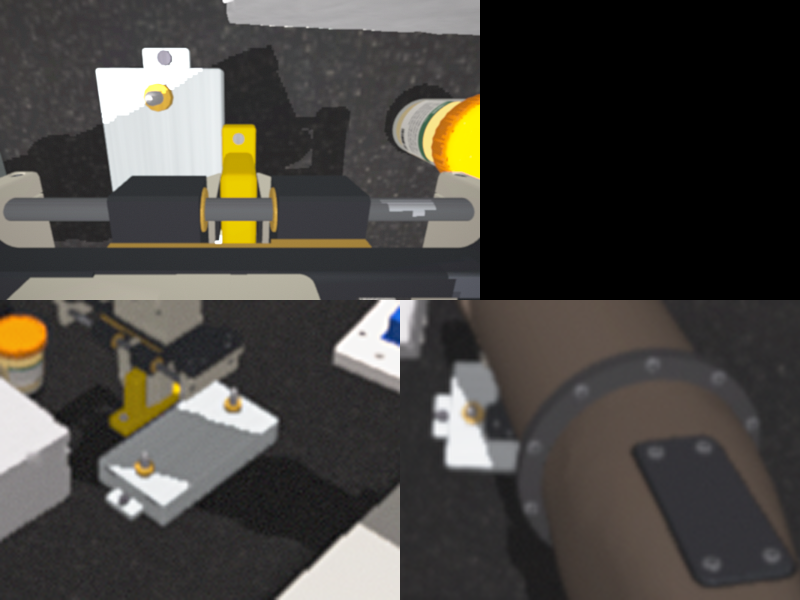

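The face is clean: the scene and wrist views show no red on it, and the scraper is past the far edge. Returning the scraper to its place.

Call:
apply_moves([
  [0, 0, 0.04],
  [-0.02, 0, 0.06],
  [-0.065, 0, 0.06],
  [-0.105, 0.01, 0.06],
  [-0.13, 0.04, 0.06],
  [-0.137, 0.085, 0.06],
  [-0.137, 0.13, 0.06],
  [-0.137, 0.175, 0.06],
  [-0.137, 0.22, 0.06],
  [-0.137, 0.245, 0.05],
], fingers=[0, 0, 0, 0, 0, 0, 0, 0, 0, 0], yaw=[0, 0, 0, 0, 0, 0, 0, 0, 0, 0])

```text
time_s: 9.75
tcp_pos: [448.4, 260.8, 108.1]
ee_rot: [[1.0, -0.024, 0.003], [-0.024, -1.0, 0.003], [0.003, -0.004, -1.0]]
contact_force: [0.5, -1.3, -0.4]
finger_gap: 0.218
```

Call:
apply_moves([
  [0, 0, -0.02],
  [0, 0, -0.05],
  [0, 0, -0.07],
  [0, 0, -0.076],
  [0, 0, -0.078],
  [0, 0, -0.079],
  [0, 0, -0.079],
], fingers=[0, 0, 0, 0, 0, 0, 0], yaw=[0, 0, 0, 0, 0, 0, 0])

```text
time_s: 10.45
tcp_pos: [449.2, 256.2, 28.7]
ee_rot: [[1.0, -0.028, 0.001], [-0.028, -1.0, 0.001], [0.001, -0.001, -1.0]]
contact_force: [-0.2, 0.3, -1.3]
finger_gap: 0.216
```

Call:
apply_moves([
  [0, 0, -0.001],
  [0, 0, -0.002],
  [0, 0, -0.003],
  [0, 0, -0.003],
], fingers=[0, 0, 0, 0], yaw=[0, 0, 0, 0])

```text
time_s: 10.85
tcp_pos: [448.9, 256.0, 26.1]
ee_rot: [[1.0, -0.027, 0.001], [-0.027, -1.0, -0.0], [0.001, 0.0, -1.0]]
contact_force: [-3.7, -3.0, 16.7]
finger_gap: 0.217
```

Call:
apply_moves([
  [0, 0, 0.001],
  [0, 0, 0.001],
  [0, 0, 0.001],
  [0, 0, 0.001],
  [0, 0, 0.001],
  [0, 0, 0.01],
  [0, 0, 0.05],
  [0, 0, 0.1],
], fingers=[0.217, 0.4, 1, 1, 1, 1, 1, 1], yaw=[0, 0, 0, 0, 0, 0, 0, 0])

```text
time_s: 11.65
tcp_pos: [447.1, 255.1, 124.9]
ee_rot: [[1.0, -0.027, -0.004], [-0.027, -1.0, -0.002], [-0.004, 0.002, -1.0]]
contact_force: [2.3, 1.0, -0.6]
finger_gap: 0.773
```

Call:
apply_moves([
  [0, -0.03, 0.04],
  [0.006, -0.075, 0.07],
  [0.01, -0.12, 0.1],
  [0.014, -0.165, 0.12],
  [0.018, -0.21, 0.12],
  [0.022, -0.255, 0.12],
  [0.026, -0.3, 0.12],
  [0.029, -0.345, 0.12],
  [0.029, -0.39, 0.12],
  [0.029, -0.435, 0.12],
], fingers=[1, 1, 1, 1, 1, 1, 1, 1, 1, 1], yaw=[0, 1, 2, 3, 4, 5, 6, 7, 8, 8.8])

```text
time_s: 12.65
tcp_pos: [477.2, -180.7, 245.5]
ee_rot: [[0.992, 0.127, 0.001], [0.127, -0.992, -0.0], [0.001, 0.0, -1.0]]
contact_force: [1.5, -0.5, -0.4]
finger_gap: 0.998
```

Call:
apply_moves([
  [0, -0.045, -0.02],
  [0, -0.09, -0.04],
  [0, -0.125, -0.05],
  [0, -0.125, -0.05],
  [0, -0.125, -0.05],
  [0, -0.125, -0.05],
  [0, -0.125, -0.05],
], fingers=[1, 1, 1, 1, 1, 1, 1], yaw=[0, 0, 0, 0, 0, 0, 0])

```text
time_s: 13.35
tcp_pos: [478.2, -302.7, 195.6]
ee_rot: [[0.992, 0.128, 0.001], [0.128, -0.992, -0.0], [0.001, 0.0, -1.0]]
contact_force: [0.2, 0.9, 0.1]
finger_gap: 1.002
```

Run:
```python
from look import *
s,c,T=look('w6')
for k in blobs(hsv(c['frame'],*BLUE),100): print('B',k.reshape(-1,2).mean(0).round(),rect(c,k,52,T),rect(c,k,20,T))
for k in blobs(hsv(c['frame'],(0,0,100),(180,60,255)),1000): print('W',k.reshape(-1,2).mean(0).round(),rect(c,k,20,T))
S=r.camera('scene');sc=S['frame'];t=r.camera('top');f=t['frame']
for n,k,im in(('s',S,sc),('t',t,f)):
  m=hsv(im,*RED)|hsv(im,*RED2)
  for b in blobs(m,1):
    p=rect(k,b,3)[0]
    if 400<p[0]<720 and -150<p[1]<150: print('chip',n,p)
  for b in blobs(hsv(im,*YEL),30): print('Y',n,rect(k,b,16))
a=cv2.resize(c['frame'],(480,300));b=cv2.resize(sc[180:360,220:460],(400,300),interpolation=2);d=cv2.resize(f[190:290,190:350],(480,300),interpolation=2)
cv2.imwrite('pics/m6.png',np.vstack([np.pad(a,((0,0),(0,320),(0,0))),np.hstack([b,d[:,40:440]])]))
```

```text
13.35 [ 478.2 -302.7  195.6] yaw 7.37 F [0.2 0.9 0.1] gap 1.002
B [317. 185.] (array([ 478.1, -305.1], dtype=float32), np.float32(74.2), np.float32(24.6), np.float32(6.77)) (array([ 479. , -312.6], dtype=float32), np.float32(82.1), np.float32(27.2), np.float32(6.77))
W [103. 142.] (array([ 273.4, -314.8], dtype=float32), np.float32(255.9), np.float32(232.2), np.float32(-6.0))
W [317. 180.] (array([ 478.6, -310.8], dtype=float32), np.float32(172.5), np.float32(93.4), np.float32(7.07))
W [222. 384.] (array([ 387.9, -571.3], dtype=float32), np.float32(516.7), np.float32(49.4), np.float32(-82.66))
W [523. 173.] (array([ 686.4, -270.8], dtype=float32), np.float32(69.2), np.float32(66.0), np.float32(-72.16))
W [184. 314.] (array([ 346.2, -477.8], dtype=float32), np.float32(54.7), np.float32(46.0), np.float32(-82.65))
Y s (array([459.2, 253.3], dtype=float32), np.float32(100.2), np.float32(60.7), np.float32(-1.68))
Y s (array([2284.7, -104.5], dtype=float32), np.float32(1118.6), np.float32(48.6), np.float32(69.52))
Y s (array([1107.9, -284.8], dtype=float32), np.float32(131.2), np.float32(94.0), np.float32(1.14))
Y s (array([2275.1, -152.2], dtype=float32), np.float32(1066.5), np.float32(24.9), np.float32(71.65))
Y s (array([792.9,  -0.8], dtype=float32), np.float32(45.5), np.float32(45.0), np.float32(-46.93))
chip t [586.3 -21. ]
chip t [582.4  13.6]
chip t [584.4  35. ]
Y t (array([449.7, 254.2], dtype=float32), np.float32(88.9), np.float32(30.0), np.float32(-1.02))
Y t (array([1025.4, -206.5], dtype=float32), np.float32(75.5), np.float32(42.8), np.float32(-89.52))
```

View pics/m6.png

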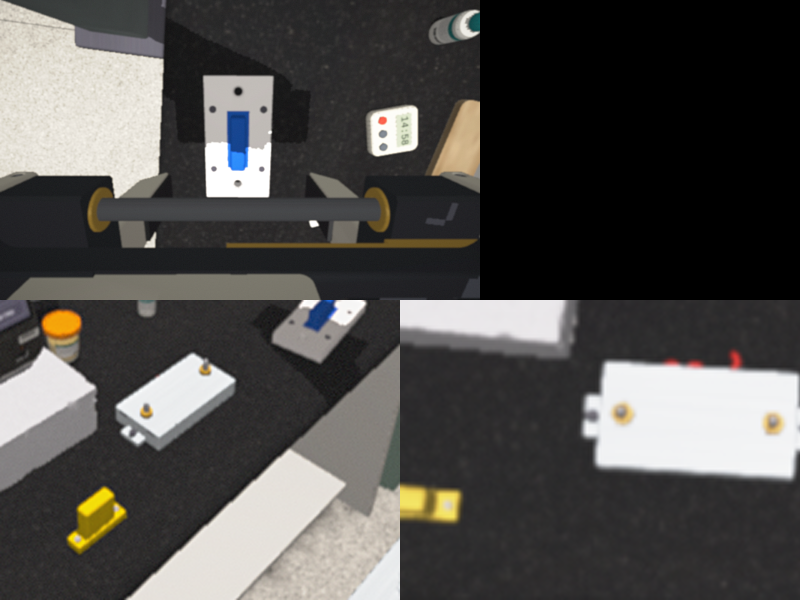

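Bottom row: the mould top is clean, three chips lie on the worktop behind it (x≈584), and the scraper stands upright at (450,254). Grasping the upper half at about (478.6,−310).

Call:
apply_moves([
  [0, -0.007, -0.05],
  [0, -0.007, -0.1],
  [0, -0.007, -0.14],
  [0, -0.007, -0.165],
  [0, -0.007, -0.171],
  [0, -0.007, -0.171],
], fingers=[1, 1, 1, 1, 1, 1], yaw=[-0.2, -0.2, -0.2, -0.2, -0.2, -0.2])

```text
time_s: 14.1
tcp_pos: [477.5, -310.7, 23.5]
ee_rot: [[0.992, 0.123, -0.001], [0.123, -0.992, 0.001], [-0.001, -0.001, -1.0]]
contact_force: [0.6, 0.2, 0.7]
finger_gap: 1.002
```

Call:
apply_moves([
  [0, 0, 0],
  [0, 0, 0],
  [0, 0, 0],
  [0, 0, 0],
  [0, 0, 0],
  [0, 0, 0],
  [0, 0, 0],
  [0, 0, 0],
  [0, 0, 0],
  [0, 0, 0],
], fingers=[0, 0, 0, 0, 0, 0, 0, 0, 0, 0], yaw=[0, 0, 0, 0, 0, 0, 0, 0, 0, 0], force=55)

```text
time_s: 15.1
tcp_pos: [477.7, -311.1, 23.7]
ee_rot: [[0.992, 0.122, 0.0], [0.122, -0.992, 0.0], [0.0, -0.0, -1.0]]
contact_force: [0.2, 0.3, 0.4]
finger_gap: 0.213
```

Call:
apply_moves([
  [0, 0, 0.03],
  [0, 0, 0.07],
  [0.005, 0.03, 0.08],
  [0.012, 0.07, 0.08],
  [0.02, 0.115, 0.08],
  [0.028, 0.16, 0.08],
  [0.036, 0.205, 0.08],
  [0.044, 0.25, 0.08],
  [0.05, 0.29, 0.08],
  [0.051, 0.3175, 0.08],
], fingers=[0, 0, 0, 0, 0, 0, 0, 0, 0, 0], yaw=[0, 0, -1, -2, -3, -4, -5, -6, -7.5, -8.6])

```text
time_s: 16.1
tcp_pos: [528.6, 10.1, 103.6]
ee_rot: [[1.0, -0.025, 0.0], [-0.025, -1.0, 0.001], [-0.0, -0.001, -1.0]]
contact_force: [-0.2, -0.7, -3.9]
finger_gap: 0.211
```

Call:
apply_moves([
  [0, 0, 0],
  [0, 0, 0],
  [0, 0, 0],
  [0, 0, 0],
  [0, 0, 0],
], fingers=[0, 0, 0, 0, 0], yaw=[0, 0, 0, 0, 0])

```text
time_s: 16.6
tcp_pos: [528.4, 5.1, 103.7]
ee_rot: [[1.0, -0.029, -0.0], [-0.029, -1.0, -0.0], [-0.0, 0.0, -1.0]]
contact_force: [-1.4, -0.3, -3.6]
finger_gap: 0.212
```

Run:
```python
from look import *
s,c,T=look('w7');f=c['frame']
S=r.camera('scene');sc=S['frame']
a=cv2.resize(f[0:260,170:470],(600,520),interpolation=2)
cv2.imwrite('pics/m7.png',a)
for k in blobs(hsv(f,(0,0,100),(180,60,255)),1000): print('W',k.reshape(-1,2).min(0),k.reshape(-1,2).max(0))
```

```text
16.6 [528.4   5.1 103.7] yaw -1.67 F [-1.4 -0.3 -3.6] gap 0.212
W [219  62] [417 263]
W [ 10 366] [426 399]
W [388   0] [639  45]
W [  0 208] [147 330]
W [0 0] [100  90]
W [565 229] [639 329]
W [563 117] [639 189]
```

View pics/m7.png

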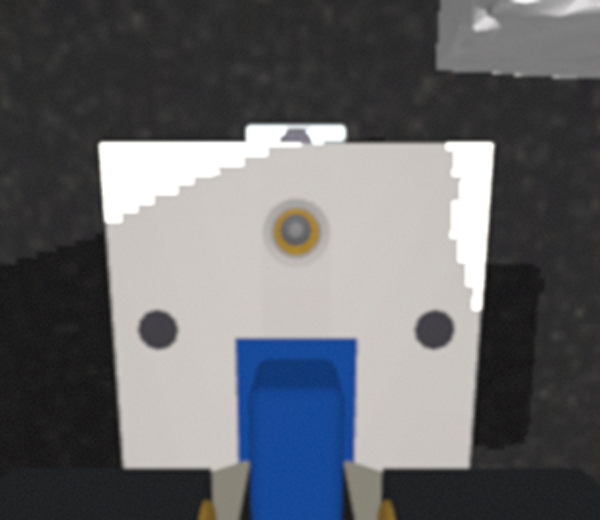

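The +y bore sits at crop (297,232), full frame (318.5,116), with the dowel tip visible through it at about crop (295,230). Measuring both.

Run:
```python
from look import *
s,c,T=pickle.load(open('w7.pkl','rb'));f=c['frame']
z0=s['tcp_pos'][2]-23.7
roi=(slice(92,140),slice(294,344))
g=cv2.cvtColor(f,cv2.COLOR_BGR2GRAY)[roi];h=cv2.cvtColor(f,cv2.COLOR_BGR2HSV)[roi]
# chamfer+bore: darker than plate
for th in(185,175,165):
  m=(g<th).astype(np.uint8)*255
  for k in blobs(m,100):
    (x,y),R=cv2.minEnclosingCircle(k);p=(x+294,y+92);print('bore',th,np.round(p,1),round(R,1),cast(c,p,z0+20,T).round(1))
m=cv2.inRange(h,(10,110,60),(30,255,255))
for k in blobs(m,30):
    (x,y),R=cv2.minEnclosingCircle(k);print('brass',np.round((x+294,y+92),1),R,'as bore bottom',cast(c,(x+294,y+92),z0,T).round(1))
print(g[10:38,10:40])
for q in((317.5,114.7),(317.5,115.2)):print('tip',cast(c,q,54,T).round(1))
```

```text
bore 185 [317.8 115. ] 16.4 [[530.6  71.4 100. ]]
bore 175 [317.7 114.2] 14.9 [[530.6  71.8 100. ]]
bore 165 [318.  114.5] 13.8 [[530.7  71.7 100. ]]
brass [317.9 115.5] 10.920821189880371 as bore bottom [[530.7  70.9  80. ]]
[[201 200 198 193 185 177 173 167 168 166 163 164 165 164 163 165 164 164
  164 166 166 166 173 181 189 197 199 199 200 199]
 [199 196 189 182 175 169 167 166 163 162 162 159 157 158 157 159 158 158
  161 163 166 167 168 172 180 186 193 198 202 200]
 [195 189 179 172 169 169 166 162 160 155 150 150 148 148 147 145 146 149
  152 157 163 166 167 167 171 177 187 196 201 199]
 [192 183 172 168 169 166 163 156 148 142 141 141 140 140 139 139 138 139
  140 146 153 162 167 167 169 173 179 190 195 198]
 [185 177 170 169 168 165 155 145 139 135 135 134 134 130 131 132 131 134
  134 136 143 152 161 166 168 170 172 180 192 198]
 [179 173 171 168 164 156 146 139 134 131 126 123 120 119 119 120 123 124
  129 133 137 143 151 159 168 169 170 175 186 196]
 [175 170 170 166 157 147 138 132 128 124 116 113 110 112 110 111 112 115
  124 127 134 139 144 153 165 168 170 172 179 191]
[... 1978 characters left out ...]
4 181 184 183 187 191]
 [188 184 183 183 176 165 153 144 137 134 133 132 132 133 134 133 130 128
  131 135 142 151 164 174 183 184 183 186 191 196]
 [192 187 183 184 182 179 168 157 149 143 138 137 135 136 137 135 135 137
  141 145 153 164 175 183 183 184 187 189 196 197]
 [195 189 186 184 185 185 180 172 165 156 151 147 145 143 145 145 145 149
  153 160 167 179 183 185 185 185 189 193 198 199]
 [198 195 191 187 186 185 184 183 179 171 167 162 159 158 157 159 158 164
  170 176 181 183 186 186 187 187 192 196 198 198]
 [199 198 195 191 187 187 186 187 185 184 179 177 176 174 173 173 175 180
  184 185 186 186 186 187 190 193 196 199 200 201]]
tip [[530.4  71.   54. ]]
tip [[530.4  70.7  54. ]]
```

Bore (530.6,71.5) and tip (530.4,71.2) agree within 0.5 mm. Lowering.

Call:
apply_moves([
  [0, 0, -0.01],
  [0, 0, -0.02],
  [0, 0, -0.025],
  [0, 0, -0.029],
  [0, 0, -0.033],
  [0, 0, -0.037],
  [0, 0, -0.038],
  [0, 0, -0.038],
], fingers=[0, 0, 0, 0, 0, 0, 0, 0], yaw=[0, 0, 0, 0, 0, 0, 0, 0])

```text
time_s: 17.5
tcp_pos: [528.5, 6.4, 65.6]
ee_rot: [[1.0, -0.027, -0.0], [-0.027, -1.0, -0.0], [-0.0, 0.0, -1.0]]
contact_force: [0.4, 0.3, -4.2]
finger_gap: 0.214
```

Call:
apply_moves([
  [0, 0, -0.003],
  [0, 0, -0.005],
  [0, 0, -0.007],
  [0, 0, -0.009],
  [0, 0, -0.01],
  [0, 0, -0.011],
  [0, 0, -0.012],
  [0, 0, -0.012],
], fingers=[0, 0, 0, 0, 0, 0, 0, 0], yaw=[0, 0, 0, 0, 0, 0, 0, 0])

```text
time_s: 18.3
tcp_pos: [528.7, 6.2, 54.4]
ee_rot: [[1.0, -0.027, 0.001], [-0.027, -1.0, -0.0], [0.001, 0.0, -1.0]]
contact_force: [-3.7, -1.2, 8.4]
finger_gap: 0.215
```

Call:
apply_moves([
  [0, 0, -0.001],
  [0, 0, -0.002],
  [0, 0, -0.003],
  [0, 0, -0.003],
  [0, 0, -0.003],
  [0, 0, -0.003],
], fingers=[0, 0, 0, 0, 0, 0], yaw=[0, 0, 0, 0, 0, 0])

```text
time_s: 18.9
tcp_pos: [528.7, 6.2, 53.6]
ee_rot: [[1.0, -0.028, 0.002], [-0.028, -1.0, -0.001], [0.002, 0.001, -1.0]]
contact_force: [-13.1, -2.4, 39.8]
finger_gap: 0.219
```

Run:
```python
from look import *
s,c,T=look('w8');print(s['contact_force'],s['ee_rot'].round(4))
S=r.camera('scene');sc=S['frame']
b=cv2.resize(sc[170:350,230:430],(660,594),interpolation=2)
cv2.imwrite('pics/m8.png',b)
```

```text
18.9 [528.7   6.2  53.6] yaw -1.58 F [-13.1  -2.4  39.8] gap 0.219
[-13.12438363  -2.36557571  39.79001625] [[ 0.9996 -0.0275  0.0016]
 [-0.0275 -0.9996 -0.0013]
 [ 0.0016  0.0013 -1.    ]]
```

View pics/m8.png

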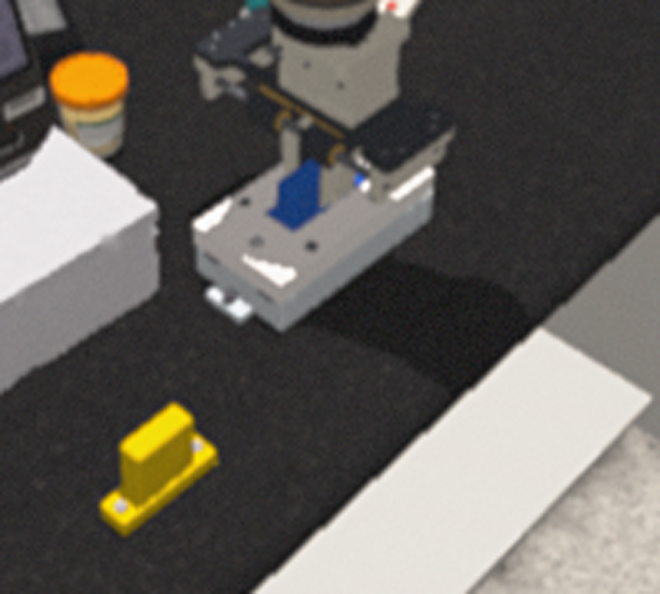

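Seated flush (force rose steeply at z = 53.6, which puts the underside at 29.9 mm). Easing the press slightly, then handing in.

Call:
apply_moves([
  [0, 0, 0.0008],
  [0, 0, 0.0008],
  [0, 0, 0.0008],
  [0, 0, 0.0008],
  [0, 0, 0.0008],
], fingers=[0, 0, 0, 0, 0], yaw=[0, 0, 0, 0, 0])

```text
time_s: 19.5
tcp_pos: [528.7, 6.2, 53.6]
ee_rot: [[1.0, -0.028, 0.001], [-0.028, -1.0, -0.001], [0.001, 0.001, -1.0]]
contact_force: [-9.4, -2.5, 27.7]
finger_gap: 0.217
```

Run:
```python
from plant import r
s=r.state();print(s['time_s'],s['tcp_pos'],s['contact_force'],s['finger_gap'])
if 15<s['contact_force'][2]<45 and s['tcp_pos'][2]<54.5: print(r.sign_off())
```

```text
19.5 [528.74087316   6.21928173  53.61031291] [-9.41889607 -2.4954136  27.70012431] 0.21672120558804905
the job is handed in; nothing more can be done
None
```

I wiped the three chips off with the scraper, stood the scraper back on the worktop, and set the upper half on the dowels. I handed in at 19.5 s with the mould still pressed shut.

Last checks:
- **Mould:** the underside of the upper half is at about 29.9 mm, which is flush. The press is about 28 N, with tool tilt about 0.002 rad and yaw within 0.1° of the mould's.
- **Chips:** all three were seen on the worktop behind the mould (x about 584 mm) before I placed the upper half. I did not look for them again afterwards.
- **Scraper:** upright on the worktop in the last picture.
- **Bystanders:** I did not measure whether the dropper, cup and timer had moved; the arm never went near them.

A sideways force of about 9 N remained while pressing. The top and wrist cameras disagreed by about 4 mm on where the upper half lay, so I aligned it by sighting the dowel through the bore, which agreed to about 0.5 mm.

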